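Clear the bench case's lid, open its sprung lid under the hand, pack it and shut it

TASK

Pack the wooden bench case. Things have been left standing on its lid: set each of them upright on the bench, then press the push-button catch and keep a hand over the lid so that its spring brings it up slowly and never lets it fly, all the way until it stands fully open. Lay every wooden forming block flat in the left compartment and every clear drill box, right way up, flat in the right compartment, not stacked, then swing the lid down and press it until the catch holds it shut; knock nothing over and leave the other things on the bench where they are.

Things in the scene. Friction and masses are not known exactly. Their poses are not given: they have to be found in the camera images.
- bench_case: shallow wooden case fixed on the bench (bench top 0 mm), 116 mm deep (its x) by 206 mm wide (y), rim 36 mm high, walls 6 mm, turned up to 0.3 rad; lid shut, its top is 50 mm high. Origin: centre of the underside; x points from the catch (robot side) to the hinge, y to its left. A divider 4 mm thick, 22 mm high, at y = 0 makes two compartments, each 104 (x) by 95 mm (y), 28 mm deep
- case_lid (a joint): lid hinge: 0 shut, 1.85 rad open on its stop (16 degrees past upright, away from the robot), where it stays. Slab 116 x 206 x 14 mm, 0.3 kg. A spring always pushes it open (1 N at its front edge when nearly shut); left alone it flies open at over 8 rad/s. To shut it, bring it forward and down from behind; the last 8 mm at the front edge take 2 to 9 N more, to snap past the bolt
- lid_hinge (a point): middle of the hinge line, at the lid's underside, 58 mm behind the case's centre and 36 mm high; the hinge axis lies along the case's y
- lid_edge (a point): on the lid: middle of the upper (outer) front edge, 116 mm from the hinge line and 14 mm above the lid's underside
- button_top (a point): middle of the top of the black push button, 14 (x) x 24 mm (y), 15 mm ahead of the lid's front edge (8 mm gap), on a housing 46 mm high. At rest 59 mm high, 9 above the lid's top; goes down 4.8 mm against 2 to 5 N, frees the lid after 2 to 3 mm. Fingertips 22 mm wide, centred 5 mm ahead of the edge, press it and also cover the lid's edge. Do not press it while shutting the lid
- left_floor (a point): middle of the floor of the left compartment (the case's +y side), 8 mm high; axes as the case
- right_floor (a point): middle of the floor of the right compartment (the case's -y side), 8 mm high; axes as the case
- steel_block: square polished steel bench block, 64 x 64 x 18 mm high, 0.62 kg; origin at the centre of its underside. May be on the lid at the start
- fire_brick: offcut of soft fire brick, 35 (x) x 51 (y) x 25 mm high, 0.09 kg; origin at the centre of its underside. May be on the lid at the start
- flux_pot: round white pot with a green lid that stays on, 53 mm across, 48 mm high, 0.11 kg; origin at the centre of its underside. May be on the lid at the start
- forming_block_1: worn wooden forming block, 36 (x) x 50 (y) x 14 mm high, 0.06 kg; origin at the centre of its underside. May be absent
- forming_block_2: another forming block of the same size. May be absent
- drill_box_1: flat clear box of drill bits with its lid closed, 38 (x) x 55 (y) x 17 mm high, 0.03 kg; origin at the centre of its underside. Its two ends (y) are solid walls from 2 to 15 mm high. May be absent
- drill_box_2: another clear drill box of the same size. May be absent
- clear_spot (a point): middle of a strip of bench left free for putting things down, behind the blocks and boxes: 75 mm wide in world x, 250 mm long in world y
- red_cutters: bystander: flush cutters with red grips, lying at the left, on the other bench; leave them alone
- solder_pick: bystander: thin pick with a blue grip, lying at the back of the bench; leave it alone
Things that resemble listed ones, but are neither listed nor needed, are in the scene too. What is shaped like the drill_box_1 but red is not meant.

How it is judged:
By the outcome, as a careful person would: the job done as asked, in the order asked, and still so for the second after the job is handed in, with the robot touching nothing.
Of steel_block, fire_brick, flux_pot only 2 to 3 are there at a start; the rules pass over those that are not, and their reading is None.
Of forming_block_1, forming_block_2, drill_box_1, drill_box_2 only 2 to 4 are there at a start; the rules pass over those that are not, and their reading is None.
At some moment in a run one of forming_block_1, forming_block_2, drill_box_1, drill_box_2 may be knocked a few centimetres aside while the robot is not near it.
It also fails if it takes over 210 s, if anything falls off the work surface, if the arm or the gripper's body presses on something with over 40 N, if the wrist force passes 120 N, or if a joint passes its speed limit or range.

ROBOT

A 6-joint arm with a two-finger parallel gripper is mounted at the origin on a cart in front of the work surface, level with it; the furniture and walls round the work are solid. World frame = base frame: x ahead of the robot, y to its left, z up, the work surface at z = 0. Lengths are in m, angles in rad, forces in N, time in s.
With the tool pointing down it reaches from about 0.35 to 0.975 m from the base axis. Payload 7.1 kg.
Tool frame: the origin (TCP) lies midway between the tips of the shut fingers; the grasp point (between the pads) lies 19 mm behind it; z points along the fingers, y is the line along which they close (so a half turn about z gives the same grasp; the last joint's range is limited). The gripper opens to 88 mm and grips with 3 to 60 N. Pads are 20 mm wide; open, the fingers measure 115 mm over their backs; the gripper's body (75 mm by 178 mm) begins 61 mm behind the grasp point.
Start: joints at [1.239, 0.423, 1.63, -0, 1.089, -0.019], TCP at [0.192, 0.595, 0.193] pointing down, gripper open.
Joint ranges: [-3, 3], [-0.9, 2.11], [0.09, 2.58], [-1.31, 4.45], [0.11, 2.69], [-2.54, 2.54]. Speed limits (rad/s): [2.39, 2.39, 3.01, 3.14, 3.14, 3.14].

INTERFACE

Orientations are given as a unit quaternion [w, x, y, z].
In Python, from station import move_pose, movel, movej, command_gripper, wait, inverse_kinematics, read_camera, camera_info, MotionError, job_done, get_time, get_joint_pos, get_qvel, get_effort, get_tcp_pos, get_ee_rot, get_ft_force, get_ft_torque, get_grip_width, get_finger_force gives the robot as it stands. Calls block until the motion is done:
- move_pose(position, orientation): joint-space move of the TCP to a pose.
- movel(position, frame=None, v=0.15, until_force=None): straight line of the TCP; frame=None keeps the orientation; v is the mean speed in m/s. With until_force (N) it stops when the force on the tool has changed by that much, and returns True; else False.
- movej(angles): joint-space move.
- command_gripper(opening): opening from 0.0 (shut) to 1.0 (fully open); the grip force is fixed at half the most; returns when the fingers have stopped.
- wait(seconds).
- inverse_kinematics(position, orientation): joint angles nearest the present ones, or None.
- read_camera(name): name is "scene" or "top" or "wrist"; returns the picture (400x640x3 uint8, red, green, blue); there is no depth.
- camera_info(name): a dict with "intrinsics" (3x3 intrinsics, pixels), "T" (4x4, takes a point from camera to world coordinates); the wrist camera has in their place "tool_from_camera" (4x4, takes a point from camera to tool coordinates, whose origin is the TCP and whose axes are the flange's). Camera axes: x right, y up, looking along -z (the intrinsics and any distortion apply to the point x, -y, -z); pixel columns grow to the right and rows downward; lengths in m; the calibration is good to about 2 mm. A picture is of the moment at which its call begins: read the wrist's pose just before it. camera_info takes no time and is no camera call.
A pose or a line that the arm cannot do raises MotionError and nothing moves.
- job_done(): hands the job in; it is judged then, once.
Readings, each from a call of its own:
- get_time(): time.
- get_joint_pos(): joint angles.
- get_qvel(): joint speeds.
- get_effort(): joint torques, N m.
- get_tcp_pos(): TCP position.
- get_ee_rot(): TCP orientation.
- get_ft_force(): force on the tool from outside, world axes, zero at the start.
- get_ft_torque(): the same for the moment, N m.
- get_grip_width(): opening from 0.0 (shut) to 1.0 (fully open).
- get_finger_force(): force on a finger pad.
Only numpy, scipy, OpenCV 4.12 (cv2) and the standard library are available. Lean on these libraries where they do the work, as an engineer would, in place of code of your own. Each camera call takes 0.05 s, during which the arm holds its last target. There are 200 camera calls.

## Working session

There is one attempt and no reset: what is moved stays moved. The work goes in short steps, each a Python script; the robot and the scene stay as the last script left them, time stands still between calls to the robot, and variables do not carry over. Pictures are saved under pics/ and viewed, at most 14 in all, crops included, and the job is handed in when it is done.

```bash
ls; mkdir -p pics
python3 - <<'E'
from station import *
import cv2
for n in("scene","top"):
    im=read_camera(n); cv2.imwrite(f"pics/{n}0.png",im[:,:,::-1])
    i=camera_info(n); print(n,{k:(v.tolist() if hasattr(v,'tolist') else v) for k,v in i.items()})
print(camera_info("wrist"))
print(get_time(),get_tcp_pos(),get_ee_rot())
E
```

```text
pics
scene {'intrinsics': [[410.7563144498677, 0.0, 320.8567662406849], [0.0, 410.7563144498677, 196.51751953554438], [0.0, 0.0, 1.0]], 'T': [[0.4097567396165738, -0.7077357974037599, 0.5755079976960005, 1.2843646191911375], [0.9120515768007734, 0.3066832121320621, -0.2722266126806552, -0.23345439838187815], [0.01616587745896707, 0.6364396660089822, 0.7711570630788237, 1.1178442706602552], [0.0, 0.0, 0.0, 1.0]]}
top {'intrinsics': [[423.4798241459075, 0.0, 319.0465798741441], [0.0, 423.4798241459075, 204.27496353319611], [0.0, 0.0, 1.0]], 'T': [[-0.013364934571272477, 0.9835971987104362, -0.17988309874162212, 0.33359921501050127], [-0.999862643271523, -0.011382781510433716, 0.012046861631512262, 0.11917084241741102], [0.009801689343612054, 0.180019396105165, 0.9836142251472082, 1.1424041854517808], [0.0, 0.0, 0.0, 1.0]]}
{'intrinsics': array([[297.84280681,   0.        , 319.16140494],
       [  0.        , 297.84280681, 201.4011533 ],
       [  0.        ,   0.        ,   1.        ]]), 'tool_from_camera': array([[ 8.60503455e-04,  9.60977384e-01,  2.76625608e-01,
         7.46321294e-02],
       [ 9.99999629e-01, -8.37131332e-04, -2.02580155e-04,
        -2.52443076e-04],
       [ 3.68970164e-05,  2.76625680e-01, -9.60977748e-01,
        -1.91141035e-01],
       [ 0.00000000e+00,  0.00000000e+00,  0.00000000e+00,
         1.00000000e+00]])}
0.1 [0.19211088 0.59418112 0.1927765 ] [-1.30482416e-04  1.55760933e-01  9.87794544e-01 -6.73137774e-04]
```

View pics/scene0.png

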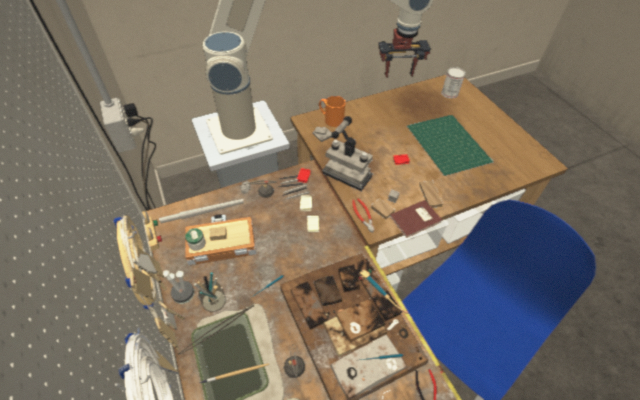

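View pics/top0.png

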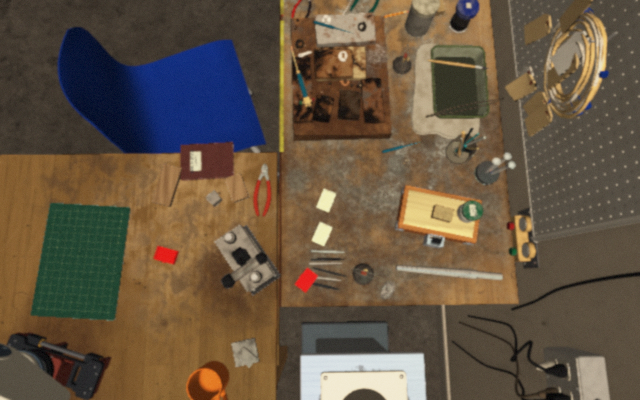

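Lid carries the fire brick (top 442,213) and the flux pot (471,211). The case is at (440,214) with its button at (436,241). Two pale items lie at (326,200) and (322,234), and the red decoys are at (305,280) and (166,255). I'll take an enlarged crop and positions.

```bash
cat > h.py <<'E'
from station import *
import numpy as np, cv2
from scipy.spatial.transform import Rotation as R
def cam(n, pose=None):
    i=camera_info(n); K=np.array(i["intrinsics"])
    if n!="wrist": return K,np.array(i["T"])
    p,q=pose if pose else (get_tcp_pos(),get_ee_rot())
    T=np.eye(4); T[:3,:3]=R.from_quat(np.roll(q,-1)).as_matrix(); T[:3,3]=p
    return K,T@np.array(i["tool_from_camera"])
def ray(KT,uv,z):
    K,T=KT; uv=np.atleast_2d(uv).astype(float)
    d=np.c_[(uv[:,0]-K[0,2])/K[0,0],-(uv[:,1]-K[1,2])/K[1,1],-np.ones(len(uv))]@T[:3,:3].T
    o=T[:3,3]; return o+d*((z-o[2])/d[:,2])[:,None]
def proj(KT,P):
    K,T=KT; c=(np.atleast_2d(P)-T[:3,3])@T[:3,:3]
    return np.c_[K[0,0]*c[:,0]/-c[:,2]+K[0,2],K[1,1]*-c[:,1]/-c[:,2]+K[1,2]]
def down(yaw):
    """tool pointing down; fingers close along world direction yaw (of tool y)."""
    # choose tool x at yaw+pi/2 -> z = x cross y = down when y = R(-90) x ... built explicitly
    y=np.array([np.cos(yaw),np.sin(yaw),0]); z=np.array([0,0,-1.]); x=np.cross(y,z)
    q=R.from_matrix(np.c_[x,y,z]).as_quat(); return np.roll(q,1)
def shot(n,name):
    KT=cam(n); im=read_camera(n); cv2.imwrite(f"pics/{name}.png",im[:,:,::-1]); return im,KT
E
python3 - <<'E'
from h import *
im=cv2.imread("pics/top0.png"); c=im[165:305,285:525]
cv2.imwrite("pics/c0.png",cv2.resize(c,None,fx=3.3,fy=3.3,interpolation=cv2.INTER_CUBIC))
KT=cam("top")
hsv=cv2.cvtColor(im,cv2.COLOR_BGR2HSV)
for n,m,z in [("pale",cv2.inRange(hsv,(15,20,200),(40,110,255)),.015),("lid",cv2.inRange(hsv,(8,110,170),(30,255,255)),.05)]:
    m[:, :285]=0; m[:165]=0; m[:,525:]=0
    for k in cv2.findContours(m,0,2)[0]:
        if cv2.contourArea(k)>60:
            P=ray(KT,cv2.boxPoints(cv2.minAreaRect(k)),z)[:,:2]; print(n,cv2.minAreaRect(k)[0],cv2.contourArea(k),P.round(3).tolist(),P.mean(0).round(3))
for n,uv,z in [("brick",(442,213),.075),("pot",(471,211),.098),("button",(436,241),.059),("red",(305,280),.017)]: print(n,ray(KT,uv,z).round(3))
for y in(0,np.pi/2): print(y,down(y))
E
```

```text
pale (364.0, 385.5) 1893.0 [[0.109, 0.106], [0.106, -0.111], [0.042, -0.108], [0.046, 0.107]] [ 0.076 -0.001]
pale (321.5445251464844, 233.70205688476562) 249.5 [[0.443, 0.128], [0.493, 0.105], [0.477, 0.071], [0.427, 0.095]] [0.46 0.1 ]
pale (438.96685791015625, 220.62449645996094) 641.0 [[0.488, -0.118], [0.546, -0.136], [0.494, -0.316], [0.438, -0.297]] [ 0.491 -0.217]
pale (325.7931213378906, 200.01724243164062) 235.5 [[0.533, 0.114], [0.584, 0.093], [0.57, 0.06], [0.519, 0.081]] [0.551 0.087]
lid (520.4901123046875, 237.90101623535156) 190.0 [[0.496, -0.405], [0.498, -0.427], [0.382, -0.427], [0.38, -0.406]] [ 0.439 -0.416]
lid (440.64813232421875, 213.78048706054688) 2658.0 [[0.472, -0.097], [0.583, -0.125], [0.537, -0.329], [0.428, -0.298]] [ 0.505 -0.212]
brick [[ 0.502 -0.208  0.075]]
pot [[ 0.503 -0.275  0.098]]
button [[ 0.432 -0.193  0.059]]
red [[0.339 0.145 0.017]]
0 [0.         0.70710678 0.70710678 0.        ]
1.5707963267948966 [0.000000e+00 3.061617e-17 1.000000e+00 0.000000e+00]
```

View pics/c0.png

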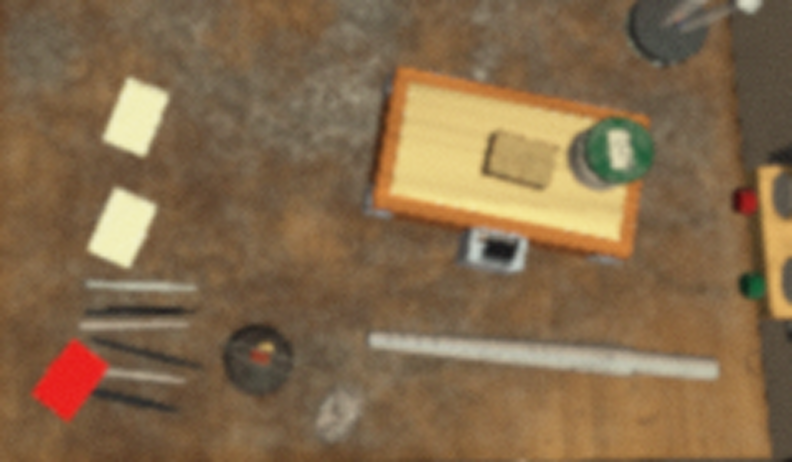

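Both pale items measure about 55 x 37 mm (crop 135,117 and 122,228). The red one (70,380) is the named decoy. No brown blocks stand out, so I'll look closer with the wrist camera over the boxes and then over the case.

Run:
```python
from h import *
p=get_tcp_pos(); movel([p[0],p[1],.36],v=.3)
move_pose([.5,.06,.26],down(-.43)); wait(.2); print(get_joint_pos().round(2),get_tcp_pos())
im,KT=shot("wrist","w_box"); np.savez("wb",K=KT[0],T=KT[1])
move_pose([.48,-.21,.28],down(1.355)); wait(.2); print(get_joint_pos().round(2),get_tcp_pos(),get_time())
im,KT=shot("wrist","w_case"); np.savez("wc",K=KT[0],T=KT[1])
```

```text
[0.1  0.17 1.83 0.   1.15 0.53] [0.50007936 0.06054077 0.26007622]
[-0.43  0.18  1.76 -0.    1.2  -1.79] [ 0.4800758  -0.20975788  0.2799998 ] 5.4833
```

View pics/w_box.png

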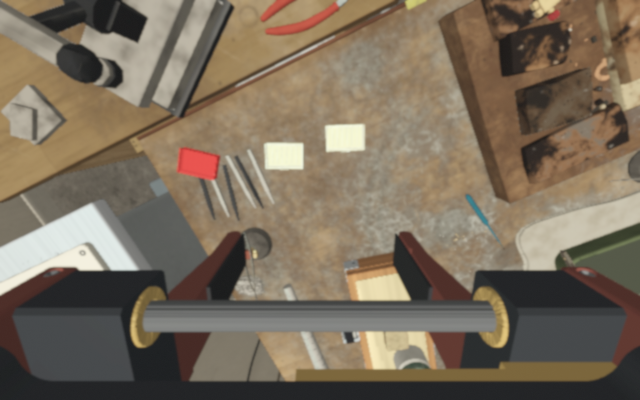

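View pics/w_case.png

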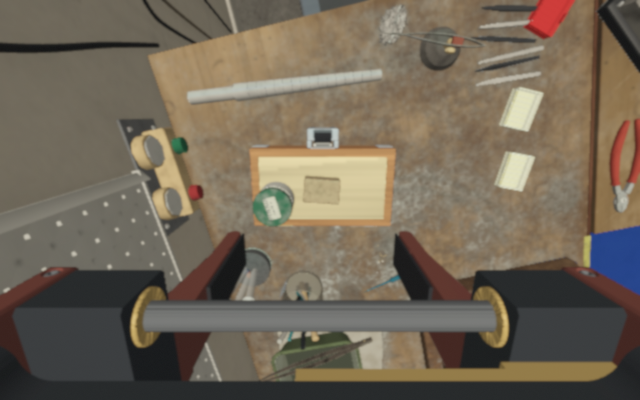

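Wrist views: the two pale, lidded boxes sit at (284,156) and (345,138) in w_box, with the red decoy at (198,163). In w_case the lid runs from (250,149) to (395,225), with the brick at (322,190), the pot at (273,204) and the button at (322,137). Next I'll measure these and confirm with one crop.

Run:
```python
from h import *
im=cv2.imread("pics/w_box.png"); cv2.imwrite("pics/c1.png",cv2.resize(im[110:190,165:385],None,fx=3.6,fy=3.6,interpolation=cv2.INTER_CUBIC))
def cont(im,lo,hi,roi,zs,name,amin=100):
    hsv=cv2.cvtColor(im,cv2.COLOR_BGR2HSV); m=np.zeros(im.shape[:2],np.uint8); x0,y0,x1,y1=roi
    m[y0:y1,x0:x1]=cv2.inRange(hsv,lo,hi)[y0:y1,x0:x1]
    m=cv2.morphologyEx(m,cv2.MORPH_CLOSE,np.ones((3,3)))
    for k in cv2.findContours(m,0,2)[0]:
        if cv2.contourArea(k)<amin: continue
        r=cv2.minAreaRect(k); P=ray(KT,cv2.boxPoints(r),zs)[:,:2]; e=P[1]-P[0]; f=P[2]-P[1]
        if np.hypot(*f)>np.hypot(*e): e,f=f,e
        print(name,np.round(r[0],1),"ctr",P.mean(0).round(4),"size",np.hypot(*e).round(4),np.hypot(*f).round(4),"long yaw",np.arctan(e[1]/e[0]).round(3))
w=np.load("wb.npz"); KT=(w["K"],w["T"])
cont(im,(15,10,190),(45,120,255),(250,110,380,180),.017,"boxes")
w=np.load("wc.npz"); KT=(w["K"],w["T"]); im=cv2.imread("pics/w_case.png")
cont(im,(15,10,190),(45,120,255),(480,75,560,200),.017,"boxes2")
cont(im,(3,60,110),(30,255,255),(245,147,400,229),.05,"lid",2000)
cont(im,(5,40,80),(25,140,190),(300,174,346,206),.075,"brick")
cont(im,(60,80,30),(95,255,255),(245,175,300,230),.098,"pot")
cont(im,(0,0,0),(180,255,70),(310,130,335,145),.059,"button",20)
print([im[y,x].tolist() for x,y in[(321,190),(265,160),(300,190),(252,190),(322,137),(272,195)]])
for n,z,u in[("lidcorners",.05,[(250,149),(395,149),(391,225),(254,225)]),("button",.059,[(322,136)]),("brick",.075,[(322,190)])]: print(n,ray(KT,u,z)[:,:2].round(4).tolist())
c=ray(cam("top"),[(321.5,233.7),(325.8,200)],.017); print("top boxes",c.round(3).tolist())
```

```text
boxes [283.5 156. ] ctr [0.4622 0.099 ] size 0.056 0.0377 long yaw -0.428
boxes [344.5 137.5] ctr [0.5532 0.0864] size 0.0551 0.0378 long yaw -0.428
boxes2 [515.8 171.1] ctr [0.5524 0.0844] size 0.0572 0.0395 long yaw -0.391
boxes2 [522.5 108.7] ctr [0.4611 0.0971] size 0.058 0.0387 long yaw -0.453
lid [322.  187.5] ctr [ 0.5081 -0.212 ] size 0.2153 0.1213 long yaw 1.356
brick [321.5 189.3] ctr [ 0.5025 -0.2117] size 0.0488 0.0382 long yaw 1.303
button [322. 137.] ctr [ 0.435  -0.1963] size 0.0189 0.0106 long yaw 1.356
[[131, 170, 184], [171, 214, 227], [152, 194, 207], [92, 128, 163], [48, 47, 47], [111, 138, 108]]
lidcorners [[0.4302, -0.2984], [0.4735, -0.1], [0.5847, -0.1222], [0.5407, -0.3237]]
button [[0.4337, -0.196]]
brick [[0.5034, -0.2112]]
top boxes [[0.46, 0.1, 0.017], [0.551, 0.087, 0.017]]
```

View pics/c1.png

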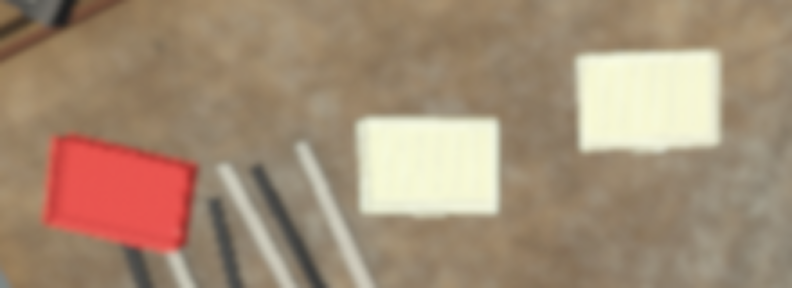

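Crop confirms two clear boxes with pale contents (crop 430,165 and 648,100) and the red decoy (120,193). No forming blocks are present. Next I'll find the pot and the put-down strip limits, then move the pot.

Run:
```python
from h import *
w=np.load("wc.npz"); KT=(w["K"],w["T"]); im=cv2.imread("pics/w_case.png")
for n,im,KT,roi in[("w",im,KT,(245,170,305,232)),("t",cv2.imread("pics/top0.png"),cam("top"),(452,195,490,225))]:
    h=cv2.cvtColor(im,cv2.COLOR_BGR2HSV); x0,y0,x1,y1=roi; m=cv2.inRange(h,(45,60,20),(95,255,200))[y0:y1,x0:x1]
    k=max(cv2.findContours(m,0,2)[0],key=cv2.contourArea); c,r=cv2.minEnclosingCircle(k); c=(c[0]+x0,c[1]+y0); print(n,c,r,ray(KT,[c,(c[0]+r,c[1])],.098).round(4).tolist())
w=np.load("wb.npz"); KT=(w["K"],w["T"])
print("pick",ray(KT,[(468,196),(494,238)],.005).round(3).tolist(),"tray",ray(KT,[(440,22),(505,202)],.03).round(3).tolist())
print("pick top",ray(cam("top"),[(383,150),(409,146)],.005).round(3).tolist(),"tray top",ray(cam("top"),[(294,136),(390,136)],.02).round(3).tolist())
```

```text
w (274.6875, 200.3125) 16.014009475708008 [[0.4982, -0.2733, 0.098], [0.5027, -0.2529, 0.098]]
t (472.4560432434082, 210.10439586639404) 10.308486938476562 [[0.5053, -0.2785, 0.098], [0.505, -0.3045, 0.098]]
pick [[0.693, -0.076, 0.005], [0.711, -0.161, 0.005]] tray [[0.718, 0.169, 0.03], [0.731, -0.096, 0.03]]
pick top [[0.694, -0.076, 0.005], [0.705, -0.149, 0.005]] tray top [[0.732, 0.172, 0.02], [0.73, -0.094, 0.02]]
```

```bash
cat >> h.py <<'E'
def pick(xy,yaw,z,open_=1.0,zup=.2):
    command_gripper(open_); move_pose([*xy,zup],down(yaw)); movel([*xy,z+.03],v=.3); movel([*xy,z],v=.1)
    command_gripper(0); movel([*xy,z+.02],v=.08); movel([*xy,zup],v=.3)
    print("picked",round(get_grip_width(),3),get_finger_force(),round(get_time(),1))
def place(xy,yaw,z,open_,zup=.2):
    move_pose([*xy,zup],down(yaw)); movel([*xy,z+.02],v=.3); print("touch",movel([*xy,z],v=.05,until_force=4),get_tcp_pos().round(4))
    command_gripper(open_); movel([*xy,z+.03],v=.1); movel([*xy,zup],v=.3); print("placed",round(get_time(),1))
E
python3 - <<'E'
from h import *
pick((.505,-.277),-.215,.058); place((.655,.01),-np.pi/2,.009,1.0)
pick((.503,-.2115),-.268,.055); place((.655,.11),-np.pi/2,.006,.85)
command_gripper(0)
move_pose([.5,-.2,.3],down(1.356)); wait(.2)
shot("top","top1"); shot("wrist","w_case1")
a=cv2.imread("pics/top1.png")[110:310,270:530]; cv2.imwrite("pics/c2.png",cv2.resize(a,None,fx=3,fy=3))
print(get_time())
E
```

```text
picked 0.561 29.931445370382335 9.7
touch False [0.6549 0.01   0.0089]
placed 14.5
picked 0.009 0.0 19.5
touch False [0.6549 0.11   0.0058]
placed 24.8
29.2
```

View pics/c2.png

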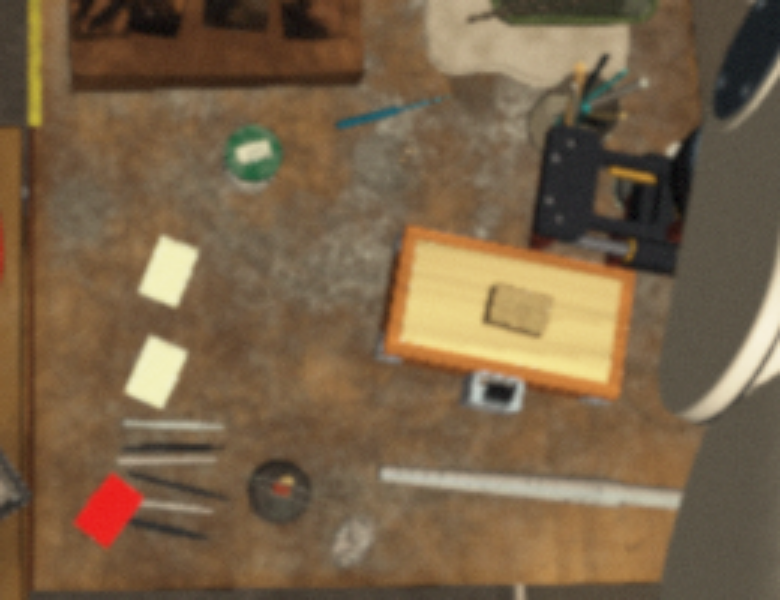

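View pics/w_case1.png

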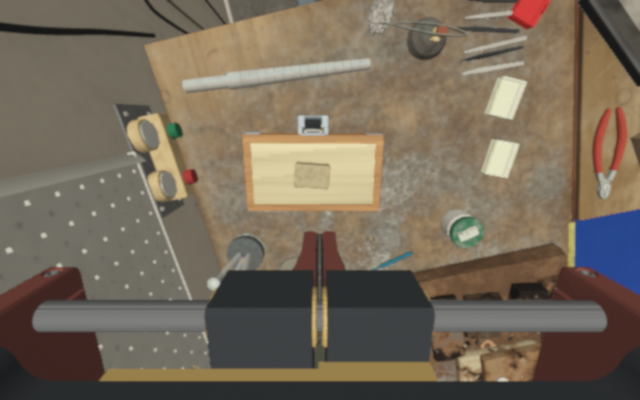

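The pot is placed (c2 at 253,155). The brick is still on the lid (c2 518,309; w_case1 312,176) because the grip closed to zero. I'll check its height from the two views and its exact place.

Run:
```python
from h import *
def obj(im,KT,roi,zs):
    x0,y0,x1,y1=roi; c=im[y0:y1,x0:x1]; h=cv2.cvtColor(c,cv2.COLOR_BGR2HSV)[:,:,2]
    t,m=cv2.threshold(h,0,255,cv2.THRESH_BINARY_INV+cv2.THRESH_OTSU)
    k=max(cv2.findContours(m,0,2)[0],key=cv2.contourArea); r=cv2.minAreaRect(k); b=cv2.boxPoints(r)+[x0,y0]
    for z in zs:
        P=ray(KT,b,z)[:,:2]; e=P[1]-P[0]; f=P[2]-P[1]
        print(z,np.round(np.array(r[0])+[x0,y0],1),P.mean(0).round(4),np.linalg.norm(e).round(4),np.linalg.norm(f).round(4),np.arctan2(e[1],e[0]).round(3))
Z=(.05,.064,.075)
obj(cv2.imread("pics/top1.png"),cam("top"),(425,200,462,227),Z)
obj(cv2.imread("pics/w_case1.png"),cam("wrist"),(275,155,350,197),Z)
w=np.load("wc.npz"); obj(cv2.imread("pics/w_case.png"),(w["K"],w["T"]),(297,172,350,210),Z)
a=cv2.imread("pics/w_case1.png")[110:220,235:395]; cv2.imwrite("pics/c3.png",cv2.resize(a,None,fx=5,fy=5,interpolation=cv2.INTER_CUBIC))
```

```text
0.05 [441.5 213.1] [ 0.5063 -0.2148] 0.0403 0.0579 -0.332
0.064 [441.5 213.1] [ 0.5041 -0.2106] 0.0398 0.0571 -0.332
0.075 [441.5 213.1] [ 0.5023 -0.2072] 0.0394 0.0565 -0.332
0.05 [311.6 174.8] [ 0.5083 -0.2137] 0.0405 0.0536 2.836
0.064 [311.6 174.8] [ 0.5057 -0.2127] 0.0392 0.0519 2.836
0.075 [311.6 174.8] [ 0.5037 -0.212 ] 0.0382 0.0505 2.836
0.05 [321.3 189.5] [ 0.5089 -0.2132] 0.0411 0.0536 2.837
0.064 [321.3 189.5] [ 0.5055 -0.2125] 0.0398 0.0519 2.837
0.075 [321.3 189.5] [ 0.5028 -0.212 ] 0.0387 0.0505 2.837
```

View pics/c3.png

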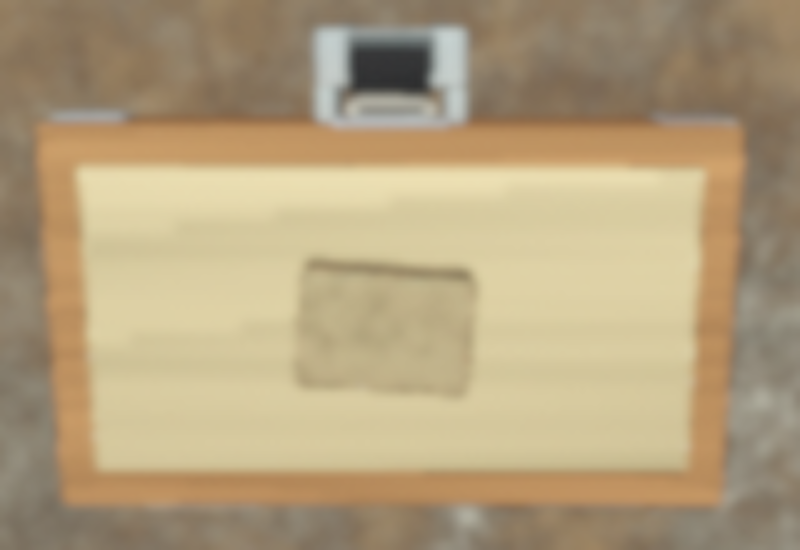

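The brick didn't shift: centre (0.503,-0.212), short axis at -0.305 rad. I'll retry lower and aligned, checking the width at each stage.

Run:
```python
from h import *
xy=(.5033,-.2118); y=-.305
command_gripper(.75); move_pose([*xy,.11],down(y)); print("c",movel([*xy,.0525],v=.08,until_force=4),get_tcp_pos().round(4))
command_gripper(0); print("grip",get_grip_width(),get_finger_force())
for z in(.056,.062,.075): movel([*xy,z],v=.02); print(z,round(get_grip_width(),3),get_finger_force(),get_ft_force().round(2))
print(get_time())
```

```text
c False [ 0.5036 -0.2119  0.0527]
grip 0.004918332631374054 0.0
0.056 0.006 0.0 [-0.54 -0.05 -0.76]
0.062 0.004 0.0 [-0.18 -0.67 -0.6 ]
0.075 0.004 0.0 [-1.    1.2  -0.21]
35.2667
```

Run:
```python
from h import *
movel([.5033,-.2118,.14],v=.2)
a,_=shot("wrist","w2"); s,_=shot("scene","s2")
a=a[:,:,::-1][100:400,170:470]; s=s[:,:,::-1][195:275,155:275]
cv2.imwrite("pics/c4.png",np.hstack([cv2.resize(a,(400,400)),cv2.resize(s,(400,267),interpolation=cv2.INTER_CUBIC)[:267].copy() if 0 else cv2.copyMakeBorder(cv2.resize(s,(400,267),interpolation=cv2.INTER_CUBIC),0,133,0,0,0)]))
```

```text
(no output)
```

View pics/c4.png

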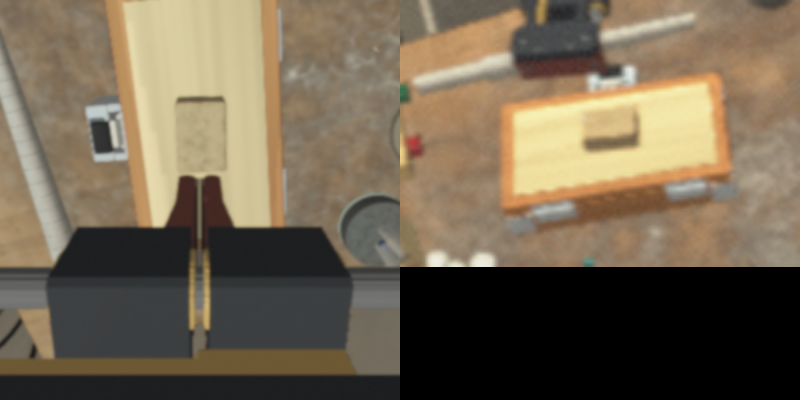

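The brick is real and standing: c4 shows it centred under the tool at (200,137), with a visible side in the scene view. I'll probe its top with the shut fingers to learn its true height.

Run:
```python
from h import *
command_gripper(0); xy=(.5033,-.2118); movel([*xy,.09],v=.2)
print("touch",movel([*xy,.06],v=.03,until_force=2),get_tcp_pos().round(4),get_ft_force().round(2))
movel([*xy,.1],v=.1)
print(get_grip_width(),get_time())
command_gripper(.75);print(get_grip_width())
movel([*xy,.0525],v=.1); im,_=shot("wrist","w3")
for w in (.6,.5,.45,.4,.35):
    command_gripper(w); print(w,round(get_grip_width(),3),get_finger_force(),get_ft_force().round(2))
print(get_time()); shot("wrist","w4")
a=np.hstack([cv2.imread(f"pics/{n}.png")[100:400,170:470] for n in("w3","w4")]); cv2.imwrite("pics/c5.png",cv2.resize(a,(800,400)))
```

```text
touch False [ 0.5034 -0.2118  0.0602] [ 0.76 -0.47 -0.62]
0.006952465423133309 38.1583
0.7517319262501909
0.6 0.6 0.0 [ 0.22  0.25 -0.64]
0.5 0.503 0.0 [-0.07 -0.55 -0.57]
0.45 0.448 0.0 [-0.54 -0.23 -0.05]
0.4 0.402 0.0 [ 0.01 -0.25 -0.11]
0.35 0.348 0.0 [ 0.06 -0.26  0.43]
41.7083
```

View pics/c5.png

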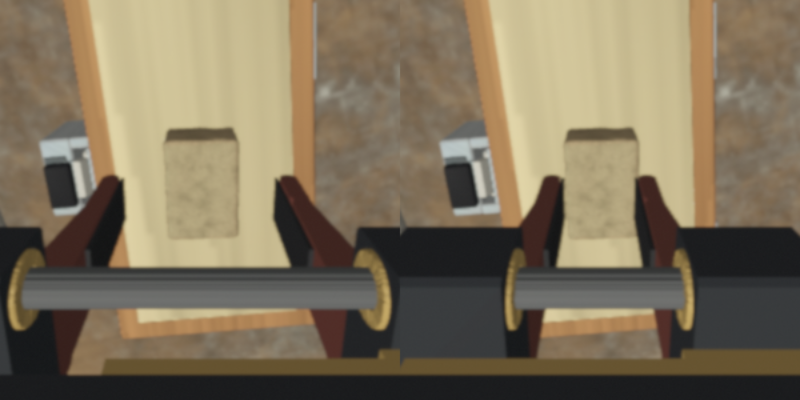

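Here the fingers pass straight through the visible brick (c5 right, 562–638): no contact from the top down to z 0.060, and none when closing. I'll test with a gentle sideways sweep and see whether anything moves.

Run:
```python
from h import *
xy=np.array([.5033,-.2118]); cy=np.array([.213,.977])
command_gripper(.75); movel([*xy,.1],v=.2); command_gripper(0); movel([*xy,.055],v=.1)
print("sweep",movel([*(xy+.045*cy),.055],v=.05,until_force=2.5),get_tcp_pos().round(4),get_ft_force().round(2))
movel([*(xy+.045*cy),.14],v=.2); movel([*xy,.14],v=.2); wait(.1)
im,KT=shot("wrist","w5"); a=cv2.imread("pics/w2.png").astype(int); b=im[:,:,::-1].astype(int)
d=np.abs(a-b).sum(2); d[270:]=0; ys,xs=np.where(d>60); print("diffpx",len(xs),xs.min() if len(xs) else 0,xs.max() if len(xs) else 0,ys.min() if len(xs) else 0,ys.max() if len(xs) else 0)
print(get_time())
```

```text
sweep False [ 0.5129 -0.168   0.055 ] [ 0.2  -0.21  0.1 ]
diffpx 4177 0 639 0 269
46.6833
```

Run:
```python
from h import *
a=cv2.imread("pics/w2.png");b=cv2.imread("pics/w5.png")
for im in(a,b):
    c=im[165:235,270:350]; v=cv2.cvtColor(c,cv2.COLOR_BGR2HSV)[:,:,2]; t,m=cv2.threshold(v,0,255,cv2.THRESH_BINARY_INV+cv2.THRESH_OTSU)
    k=max(cv2.findContours(m,0,2)[0],key=cv2.contourArea); r=cv2.minAreaRect(k); print(np.round(np.array(r[0])+[270,165],1),np.round(r[1],1),r[2],ray(cam("wrist"),np.array(r[0])+[270,165],.075).round(4))
cv2.imwrite("pics/c6.png",cv2.resize(np.hstack([a[100:290,200:440],b[100:290,200:440]]),(800,317)))
```

```text
[320.5 202.5] [63. 39.] 90.0 [[ 0.5054 -0.2107  0.075 ]]
[321.5 202.5] [63. 39.] 90.0 [[ 0.5063 -0.211   0.075 ]]
```

View pics/c6.png

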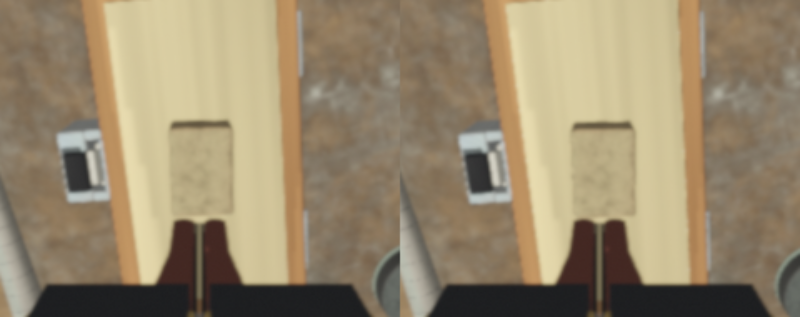

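The brick has not moved (c6, both halves). The pictures explain why: at openings 1.0, 0.75 and 0.35 the fingertips subtend 1.2x or more what they would at TCP depth. Their row (v≈233) fits too. So the real tips seem to sit about 35 mm behind the reported TCP, above the brick. I'll probe the brick's top with force to confirm.

Run:
```python
from h import *
xy=[.5033,-.2118]
movel([*xy,.06],v=.2)
print("touch",movel([*xy,.02],v=.02,until_force=2.0),get_tcp_pos().round(4),get_ft_force().round(2))
movel([*xy,.1],v=.2); print(get_time())
```

```text
touch True [ 0.5031 -0.2117  0.0454] [-0.9   0.72  5.55]
48.6
```

Contact came at TCP z 0.0454 on a 0.075 top, so the real tips are about 30 mm behind the reported TCP. I'll use that offset, pick the brick, then calibrate it by touching the bare lid.

```bash
sed -i 's/^def down/OFF=.030\ndef down/' h.py
python3 - <<'E'
from h import *
z=.0535-OFF
pick((.5035,-.2118),-.305,z,open_=.75,zup=.17)
if get_grip_width()>.3:
    place((.655,.11),-np.pi/2,z-.05+.001,.6,zup=.17)
    command_gripper(0); move_pose([.515,-.23,.06],down(1.356)); 
    print("lid",movel([.515,-.23,.01],v=.015,until_force=2.0),get_tcp_pos().round(4),get_ft_force().round(2)); movel([.515,-.23,.1],v=.2)
print(get_time())
E
```

```text
picked 0.388 29.912672638893127 52.6
touch False [ 0.6549  0.11   -0.0257]
placed 57.2
lid True [ 0.5149 -0.23    0.021 ] [-0.87  1.33  5.15]
63.8917
```

Lid touch gives an offset of about 29 mm, agreeing with the brick. Before swinging the lid, I'll triangulate the tall swabs behind the case for clearance and dry-check the opening path's IK.

```bash
sed -i 's/^OFF=.*/OFF=.0293/' h.py
cat >> h.py <<'E'
C=np.array([.507,-.2118]); CY=-.215; cx=np.array([np.cos(CY),np.sin(CY)]); cy=np.array([-np.sin(CY),np.cos(CY)])
def W(x,y,z): return [*(C+x*cx+y*cy),z-OFF]      # case coordinates + true tip height -> TCP command
def lidE(t): return np.array([.058-.116*np.cos(t)+.014*np.sin(t), .036+.116*np.sin(t)+.014*np.cos(t)])
def tip(t,D=.02):
    E=lidE(t)
    if t<.5: fc,z=E[0]-.016*np.clip(1-(t-.12)/.38,0,1),E[1]
    elif t<np.pi/2:
        d=D*min(1,(t-.5)/.8); s=.116-d; fc=.058-s*np.cos(t)+.014*np.sin(t); z=.036+s*np.sin(t)+.014*np.cos(t)
    else: fc,z=E[0],E[1]-D
    return fc+.011,z
E
python3 - <<'E'
from h import *
def tri(uvt,uvs):
    A=[];B=[]
    for n,uv in(("top",uvt),("scene",uvs)):
        KT=cam(n); o=KT[1][:3,3]; d=ray(KT,uv,0)[0]-o; d/=np.linalg.norm(d); M=np.eye(3)-np.outer(d,d); A.append(M);B.append(M@o)
    p=np.linalg.solve(sum(A),sum(B)); return p
for a,b in[((510,158),(182,273)),((510,158),(167,276)),((497,163),(175,275)),((487,172),(180,290)),((462,148),(210,290))]:
    p=tri(a,b); r=p[:2]-C; print(p.round(3),"case",(r@cx).round(3),(r@cy).round(3))
for t in np.linspace(0,1.85,6):
    x,z=tip(t); q=inverse_kinematics(W(x,0.02,z),down(1.356)); print(round(t,2),np.round([x,z],3),None if q is None else np.round(q,2))
E
```

```text
[ 0.634 -0.352  0.133] case 0.154 -0.109
[ 0.632 -0.374  0.124] case 0.157 -0.132
[ 0.625 -0.354  0.102] case 0.145 -0.114
[ 0.623 -0.362  0.017] case 0.146 -0.122
[ 0.68  -0.282  0.057] case 0.184 -0.031
0.0 [-0.063  0.05 ] [-0.4   0.51  2.03 -0.    0.6  -1.76]
0.37 [-0.04   0.091] [-0.39  0.46  1.97 -0.    0.71 -1.75]
0.74 [-0.003  0.121] [-0.38  0.45  1.88 -0.    0.81 -1.74]
1.11 [0.037 0.132] [-0.37  0.48  1.79 -0.    0.88 -1.73]
1.48 [0.074 0.133] [-0.36  0.53  1.7  -0.    0.92 -1.72]
1.85 [0.114 0.124] [-0.35  0.59  1.61 -0.    0.94 -1.71]
```

Swab heads top out at 133 mm, outside the gripper body's path. Now I'll press the catch and follow the lid up.

Run:
```python
from h import *
q=down(1.356)
move_pose(W(-.063,0,.08),q); movel(W(-.063,0,.063),v=.1)
f=movel(W(-.063,0,.0548),v=.015,until_force=14); print("press",f,get_tcp_pos()[2]+OFF,get_ft_force().round(2)); wait(.2); print(get_ft_force().round(2))
for t in [.06,.12,.22,.34,.5,.7,.9,1.1,1.3,1.5,1.65,1.8,1.87]:
    x,z=tip(t); movel(W(x,0,z+.001 if t<1.4 else z),v=.055); print(round(t,2),get_ft_force().round(2),round(get_time(),1))
x,z=tip(1.85); movel(W(x+.008,0,z),v=.04); print("off",get_ft_force().round(2))
movel(W(x+.008,0,.21),v=.2); shot("scene","s3"); print(get_time())
```

```text
press False 0.05507599586387698 [ 1.09 -0.49  5.51]
[ 2.23 -0.72  5.57]
0.06 [-0.22 -0.3   4.11] 65.8
0.12 [-0.79  0.58  0.42] 66.1
0.22 [ 0.07 -0.28 -0.23] 66.5
0.34 [ 0.2  -0.99  0.42] 66.9
0.5 [ 0.86 -0.08  0.11] 67.5
0.7 [ 0.5  -0.62  0.43] 68.1
0.9 [ 0.82 -0.54  0.3 ] 68.6
1.1 [1.   0.18 0.96] 69.2
1.3 [ 0.41 -1.02  1.89] 69.7
1.5 [0.49 0.23 0.76] 70.2
1.65 [ 0.11 -0.   -0.55] 70.7
1.8 [ 1.98 -0.74  1.12] 71.1
1.87 [-0.11  0.64 -1.23] 71.4
off [-0.02 -0.96 -0.3 ]
72.3667
```

Run:
```python
from h import *
p=get_tcp_pos(); movel([p[0],p[1],.24],v=.2)
command_gripper(.8)
move_pose([.5,.06,.26],down(-.43)); wait(.1)
im,KT=shot("wrist","w6"); np.savez("w6",K=KT[0],T=KT[1]); t,_=shot("top","t6"); s,_=shot("scene","s6")
bgr=im[:,:,::-1].copy()
hsv=cv2.cvtColor(bgr,cv2.COLOR_BGR2HSV); m=cv2.inRange(hsv,(15,10,190),(45,120,255)); m[260:]=0
for k in cv2.findContours(m,0,2)[0]:
    if 200<cv2.contourArea(k)<3000:
        r=cv2.minAreaRect(k); P=ray(KT,cv2.boxPoints(r),.017)[:,:2]; e=P[1]-P[0]; f=P[2]-P[1]
        if np.hypot(*f)>np.hypot(*e): e,f=f,e
        print(np.round(r[0],1),"ctr",P.mean(0).round(4),"size",np.hypot(*e).round(4),np.hypot(*f).round(4),"yaw",np.arctan(e[1]/e[0]).round(3))
A=cv2.resize(t[110:310,270:530,::-1],(400,308),interpolation=cv2.INTER_CUBIC); B=cv2.resize(s[180:330,140:335,::-1],(400,308),interpolation=cv2.INTER_CUBIC); Cc=cv2.resize(bgr[60:280,180:580],(400,220))
cv2.imwrite("pics/c7.png",np.vstack([np.hstack([A,B]),np.hstack([Cc,np.zeros_like(Cc)])])); print(get_time())
```

```text
[ 72.  251.5] ctr [0.0884 0.1028] size 0.0758 0.0267 yaw -0.429
[437.1 159.3] ctr [0.6639 0.0008] size 0.0335 0.0173 yaw -1.258
[283. 156.] ctr [0.4616 0.0985] size 0.0545 0.0377 yaw -0.429
[376.5 131. ] ctr [0.5982 0.0749] size 0.0575 0.0389 yaw -0.429
[630.   92.5] ctr [ 0.9337 -0.022 ] size 0.0391 0.0244 yaw 1.43
[408.3  89.1] ctr [0.6582 0.1089] size 0.0505 0.033 yaw 0.02
[545.   7.] ctr [0.8508 0.1292] size 0.0305 0.016 yaw -0.429
76.1667
```

View pics/c7.png

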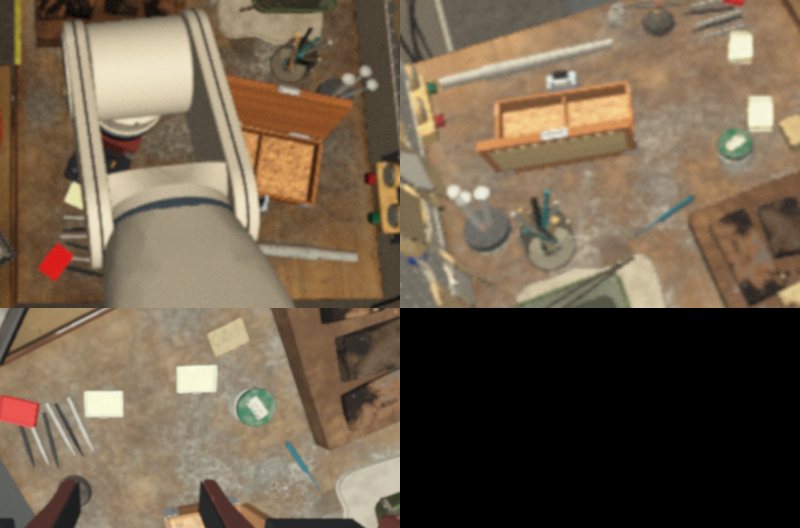

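c7 shows the lid standing fully open (scene 560,155), with the pot and brick standing. One box has been knocked to (0.598,0.075), at crop (197,378). The other is still at (0.462,0.099), crop (104,404). I'll pick the moved one and put it at the hinge side of the right compartment.

```bash
cat > go.py <<'E'
from h import *
def stow(xy,yaw,px,py=-.0495):
    pick(xy,yaw,.0035-OFF,open_=.76,zup=.2)
    g=get_grip_width()
    if not .55<g<.7: return print("bad grip")
    q=down(1.356); move_pose(W(px,py,.2+OFF),q); movel(W(px,py,.06),v=.25)
    r=movel(W(px,py,.014),v=.06,until_force=5); z=get_tcp_pos()[2]+OFF
    if r: return print("early contact",z)
    r=movel(W(px,py,.0112),v=.02,until_force=3); print("down",r,get_tcp_pos()[2]+OFF,get_ft_force().round(1))
    command_gripper(.685); print("rel",get_grip_width(),get_ft_force().round(1)); movel(W(px,py,.05),v=.06); movel(W(px,py,.2+OFF),v=.3); print(get_time())
E
python3 -c "
from go import *
stow((.598,.0752),-.429,.021)"
```

```text
picked 0.625 30.00104321166873 79.8
down True 0.011794896365221644 [-0.5 -0.7  4.4]
rel 0.6848235915869437 [-0.5  0.5  0.4]
85.725
```

```bash
sed -i 's/open_=.76/open_=.70/' go.py; python3 -c "
from go import *
stow((.4618,.0988),-.429,-.023)
move_pose(W(-.02,0,.26+OFF),down(1.356)); wait(.1); im,KT=shot('wrist','w7'); np.savez('w7',K=KT[0],T=KT[1]); print(get_time())
b=im[:,:,::-1]; m=cv2.inRange(cv2.cvtColor(b,cv2.COLOR_BGR2HSV),(15,10,190),(45,120,255))
for k in cv2.findContours(m,0,2)[0]:
    if cv2.contourArea(k)>200:
        r=cv2.minAreaRect(k); P=ray(KT,cv2.boxPoints(r),.025)[:,:2]-C; print(np.round(r[0]),np.round(r[1]),np.c_[P@cx,P@cy].round(3).tolist())
cv2.imwrite('pics/c8.png',cv2.resize(b[60:300,150:490].copy(),(800,565)))
"
```

```text
picked 0.623 29.999998211860657 90.8
down True 0.01218294453447473 [-0.2  0.3  5. ]
rel 0.680111615422319 [ 0.3 -0.8  0.3]
96.7833
97.3417
[320. 182.] [131.  66.] [[0.046, -0.098], [-0.052, -0.092], [-0.052, 0.093], [0.046, 0.099]]
[120. 147.] [25. 12.] [[-0.068, -0.289], [-0.072, -0.272], [-0.039, -0.27], [-0.035, -0.288]]
[154. 172.] [97. 21.] [[-0.078, -0.265], [-0.088, -0.236], [0.044, -0.207], [0.056, -0.239]]
[273.  78.] [  9. 193.] [[-0.135, -0.189], [-0.166, 0.064], [-0.155, 0.066], [-0.124, -0.189]]
```

View pics/c8.png

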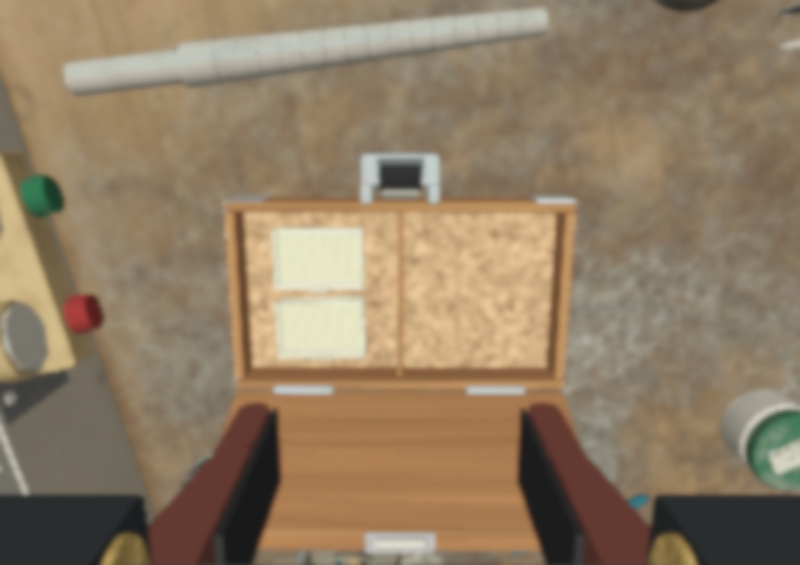

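Both boxes lie flat and apart in the right compartment (c8 318,258 and 322,327). The left one is empty because there are no forming blocks. Next I'll bring the lid forward from behind, swing it down, and press behind its front edge, clear of the button.

Run:
```python
from h import *
q=down(1.356); D=.018
def ct(t):
    E=lidE(t)
    if t>=np.pi/2: return E[0]+.011,E[1]-D
    s=.116-D; return .058-s*np.cos(t)+.014*np.sin(t)+.011,.036+s*np.sin(t)+.014*np.cos(t)
command_gripper(0)
x,z=ct(1.85); move_pose(W(x+.012,0,.24),q); movel(W(x+.012,0,z),v=.15); print(get_ft_force().round(1))
for t in [1.8,1.65,1.5,1.3,1.1,.9,.7,.5,.35,.2,.1]:
    x,z=ct(t); r=movel(W(x,0,z),v=.06,until_force=20); print(t,r,get_ft_force().round(1),round(get_time(),1))
    if r: break
else:
    x,z=ct(0); r=movel(W(x,0,.0475),v=.02,until_force=28); zz=get_tcp_pos()[2]+OFF; print("press",r,round(zz,4),get_ft_force().round(1)); wait(.3); print(get_ft_force().round(1))
```

```text
[-0.8 -0.4 -0.2]
1.8 False [ 0.3 -1.3  0.5] 100.4
1.65 False [ 0.3 -0.2  1. ] 100.8
1.5 False [ 1.1 -0.6  0. ] 101.2
1.3 False [ 1.1 -0.6 -0.1] 101.7
1.1 False [ 1.  -0.   0.2] 102.2
0.9 False [ 1.2 -0.6  0.2] 102.7
0.7 False [0.5 0.9 1.5] 103.2
0.5 False [-0.8 -0.8  0.9] 103.6
0.35 False [-0.1 -0.4  1.5] 104.0
0.2 False [ 0.8 -0.2  0.1] 104.4
0.1 False [-1.2  0.1  0.2] 104.8
press False 0.0487 [-4.2  2.2 17.9]
[-4.4  2.3 18.2]
```

Run:
```python
from h import *
p=get_tcp_pos()
def avg(): return np.mean([(wait(.02),get_ft_force())[1] for _ in range(15)],0).round(2)
for z in(.0515,.056,.064):
    movel([p[0],p[1],z-OFF],v=.03); print(z,avg())
r=movel([p[0],p[1],.0505-OFF],v=.015,until_force=3); print("retouch",r,get_tcp_pos()[2]+OFF)
movel([p[0],p[1],.075-OFF],v=.03); movel([p[0],p[1],.28],v=.3); wait(.1)
im,KT=shot("wrist","w8"); b=im[:,:,::-1]
m=cv2.inRange(cv2.cvtColor(b,cv2.COLOR_BGR2HSV),(3,60,110),(30,255,255))
k=[k for k in cv2.findContours(m,0,2)[0] if cv2.contourArea(k)>1500]
cor=[C+a*cx+e*cy for a in(-.058,.058) for e in(-.103,.103)]
print("expected lid corners px",proj(KT,[[*c,.05] for c in cor]).round().tolist())
for c in k: print(cv2.boundingRect(c),cv2.contourArea(c))
print("centre colour",b[int(proj(KT,[[*C,.05]])[0][1]),int(proj(KT,[[*C,.05]])[0][0])],get_time())
```

```text
0.0515 [0.52 0.   0.75]
0.056 [-0.12  0.16  0.19]
0.064 [ 0.13 -0.48 -0.05]
retouch False 0.050546023672678984
expected lid corners px [[245.0, 151.0], [393.0, 151.0], [250.0, 229.0], [388.0, 229.0]]
(100, 338, 342, 43) 4739.0
(402, 207, 84, 82) 3468.0
(593, 28, 47, 208) 7700.0
(126, 0, 466, 279) 80986.5
centre colour [161 204 217] 110.675
```

The lid is held: no force on the hand after lifting, the lid not standing above 50.5 mm, and its pale top seen where the shut lid should be. One numeric check of the bench with the arm clear, then I hand in.

Run:
```python
from h import *
move_pose([.40,.0,.36],down(1.356)); wait(.2)
im,KT=shot("scene","s9"); KT=cam("scene"); b=im[:,:,::-1]; a=cv2.imread("pics/scene0.png")
for n,P in[("lid",[*C,.05]),("lidL",[*(C+.05*cy),.05]),("lidR",[*(C-.05*cy),.05]),("pot",[.655,.01,.048]),("brick",[.657,.11,.025])]:
    u,v=proj(KT,P)[0].round().astype(int); print(n,(u,v),b[v-1:v+2,u-1:u+2].mean((0,1)).round(),a[v-1:v+2,u-1:u+2].mean((0,1)).round())
d=cv2.absdiff(a,b).sum(2); print("cutters diff",d[195:230,350:375].mean(),"pick diff",d[272:292,262:288].mean(),"red diff",d[168:182,296:312].mean())
print(get_time()); job_done()
```

```text
lid (np.int64(219), np.int64(236)) [164. 227. 241.] [ 96. 133. 156.]
lidL (np.int64(235), np.int64(233)) [166. 228. 242.] [164. 227. 242.]
lidR (np.int64(203), np.int64(239)) [163. 226. 241.] [115. 136. 142.]
pot (np.int64(303), np.int64(249)) [205. 230. 234.] [104. 132. 157.]
brick (np.int64(333), np.int64(243)) [133. 188. 217.] [ 88. 113. 140.]
cutters diff 5.48 pick diff 5.45 red diff 5.616071428571429
111.8583
the job is handed in; nothing more can be done
```

The job is handed in at 111.9 s of 210: the pot and brick stand upright on the bench, both clear drill boxes lie flat side by side in the right compartment, the lid is latched shut, and I found no forming blocks, so the left compartment is empty.

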